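# Strap down the tray stack, peel off the stuck top tray and hold it over the light pad

## Robot

A 6-joint arm with a two-finger parallel gripper is mounted at the origin on a cart in front of the work surface, level with it; the furniture and walls round the work are solid. World frame = base frame: x ahead of the robot, y to its left, z up, the work surface at z = 0. Lengths are in m, angles in rad, forces in N, time in s.
With the tool pointing down it reaches from about 0.4 to 0.925 m from the base axis. Payload 12.5 kg.
Tool frame: the origin (TCP) lies on the centre line of the jaws, within the pads' length; the fingertips stand 14 mm ahead of it and the grasp point (between the pads) lies 5 mm behind it; z points along the fingers, y is the line along which they close (so a half turn about z gives the same grasp; the last joint's range is limited). The gripper opens to 95 mm and grips with 3 to 60 N. Pads are 20 mm wide; open, the fingers measure 119 mm over their backs; the gripper's body (75 mm by 180 mm) begins 59 mm behind the grasp point.
Start: joints at [-1.443, 0.491, 1.559, -0, 1.092, -0.106], TCP at [0.145, -0.608, 0.189] pointing down, gripper open.
Joint ranges: [-3.1, 3.1], [-0.84, 2.19], [0.05, 2.79], [-1.13, 4.28], [0.06, 2.93], [-2.69, 2.69]. Speed limits (rad/s): [2.22, 2.22, 2.79, 3.14, 3.14, 3.14].

## Interface

Orientations are given as a unit quaternion [w, x, y, z].
In Python, from workcell import manip gives the robot as it stands.
- The arm moves only by the tool drive_tool, never from a script. Its argument "targets" is a list of rows, each a list of 6 numbers: the shift along the tool's x, y, z in mm, then the turn, a rotation vector about the tool's x, y, z in rad. In form: [[tx, ty, tz, rx, ry, rz], ...]. A call has 1 to 12 rows; each row shifts and turns the commanded pose from where the row before left it, along the tool's axes as they then stand; what a row does not reach is not made up. A row lasts 1/12 s, in which the tool goes at most 41.7 mm and 7.16 degrees, less where a joint would pass 70% of its speed; a pose out of reach is approached as far as the arm can. A call with a gripper value outside its range is refused whole. "hand" is the closure, from -1 (fully open) to 1 (shut), set as the call begins (left out, the last holds). The fingers move at their own pace and stop on an object; the grip force is fixed at half the most. Time passes only in rows, so rows that do not move let the fingers close. It gives the time, the measured TCP pose, the force, the opening and the grip force at its end, in the units of the state.
- manip.get_state(): the state, without advancing time (a new reading comes with each control period).
- manip.grab_frame(name): name is "scene" or "side" or "wrist"; returns a dict with "image" (384x512x3 uint8, blue, green, red), "z_map" (384x512 float32, m along the optical axis (not along the pixel's ray), 0 where there is no reading), "mtx" (3x3 intrinsics, pixels), "dist_coeffs" ([k1, k2, p1, p2, k3] as OpenCV has them; the pictures are not rectified), "world_from_camera" (4x4, takes a point from camera to world coordinates). Camera axes: x right, y up, looking along -z (the intrinsics and any distortion apply to the point x, -y, -z); pixel columns grow to the right and rows downward; lengths in m; the calibration is good to about 2 mm. A picture is of the moment at which its call begins.
- manip.job_done(): hands the job in; it is judged then, once.
Trained networks look in a picture, given as the dict that the camera call returned (one of the last four; its "shot" number tells which), for a name from the list of things; names that differ only in an ending like _2 or _b are one class to them, and where a whole thing is asked for, a point or a joint stands for the part that bears it (a point fixed in the world has none). Each returns a list of dicts, best first, with "conf" (0 to 1); they miss things now and then, are a little off and sometimes report something else, mostly with a low value. They report only what shows in the picture. A call takes as long as a camera call. They do not tell look-alikes from the thing itself.
- manip.spot_in(picture, label): "at" ([x, y, z] in m, in the coordinates of the camera as it stood for that picture, good to about 4 mm: the middle of the surface that is visible of it).
- manip.landmark_of(picture, label): "at" ([x, y, z] in m, in the coordinates of the camera as it stood for that picture, good to about 4 mm: a listed point, or the origin of a listed thing).
The state is a dict: "t": time; "joint_positions": joint angles; "joint_velocities": joint speeds; "tau": joint torques, N m; "ee_pos": TCP position; "orientation": TCP orientation; "force": force on the tool from outside, world axes, zero at the start; "ft_torque": the same for the moment, N m; "opening": finger opening in m; "gripper_force": force on a finger pad.
Only numpy, scipy, OpenCV 4.12 (cv2) and the standard library are available. Lean on these libraries where they do the work, as an engineer would, in place of code of your own. Each camera call takes 0.05 s, during which the arm holds its last target. There are 200 camera calls.

## Task

The top tray of the small nested stack in the grey metal holder is stuck to the trays below. Press both hinged steel straps of the holder down until they snap shut over the end tabs of the lower trays, then grip the top tray by its upright pull tab and peel it off: raise that corner a couple of centimetres first while the opposite corner still rests on the stack, and only then lift it clear. Finish holding the tray in the gripper, level and still, about 15 cm above the middle of the light pad; the lower trays stay strapped in the holder, and the other things on the bench are left where they are.

Things in the scene. Friction and masses are not known exactly. Their poses are not given: they have to be found in the camera images.
- tray_holder: Fixed grey metal holder on either side of the bench, turned: base plate 110 (x) x 250 (y) x 10 mm, origin at the centre of its underside, z up. The tray stack stands in the middle of the plate. At each y end (y = +-112 mm) a steel strap is hinged between two 5 mm cheeks (42 mm over both in x, top at z = 49 mm).
- strap_left (a joint): Angle (rad) of the strap at the holder's +y end: 0 = shut, level over the lower trays' end tab; grows as it opens upward; starts open at about 0.65 to 0.9, end stop 1.0. A detent resists closing (from about 0.55 down to 0.25, up to about 14 N pressed 28 mm from the hinge), below which it snaps shut and stays.
- strap_right (a joint): The same for the strap at the holder's -y end.
- strap_left_pad (a point): Point to press: top face of the left strap, mid-width, 28 mm from its hinge; moves with the strap. The hinge axis is parallel to holder x at y = +112, z = 43.5 mm; the strap runs 44 mm from it towards the holder's middle, is 28 mm wide and 5 mm thick; shut, its top is at holder z = 46 mm.
- strap_right_pad (a point): The same point on the right strap, whose hinge is at holder y = -112, z = 43.5 mm.
- lower_trays: The rest of the stack: white nested trays, one loose part, 0.12 kg, rim 92 (x) x 128 (y) mm, 30 mm high, with a 32 mm wide, 4 mm thick tab at each y end out to y = +-85 mm. Origin at the centre of the underside, on the holder's plate (holder z = 10 mm), axes as the holder's. Unless the straps are shut it comes up with the top tray.
- top_tray: White formed tray, about 0.06 kg: rim 92 (x) x 128 (y) x 4 mm, 24 mm high, its 69 x 105 mm pan nested in the lower trays, where four springy dimples grip it (4 to 8 N each) until it has come up about 14 mm. Origin at the centre of the underside (holder z = 20 mm at the start), z up, axes as the holder's.
- tab_top (a point): Middle of the top edge of the pull tab, an upright fin on the top tray's -x, +y corner: 8 mm thick, 30 mm long, 30 mm tall above the rim. This point is at tray (-36.2, +50.4, 54) mm; the fin's length lies along the tray's diagonal, direction (-0.584, +0.812) in tray x, y.
- tab_corner (a point): Top of the top tray's rim at the corner with the pull tab (tray x = -46, y = +64, z = 24 mm).
- far_corner (a point): Top of the top tray's rim at the corner diagonally across from the pull tab (tray x = +46, y = -64, z = 24 mm).
- light_pad: Fixed flat inspection light pad, 130 x 170 x 10 mm, aluminium frame with a white face; origin at the centre of its underside, top face at z = 11 mm. Lies on the other side of the bench from the holder.
- mortar: White mortar, 71 mm wide, 54 mm high, a bystander; origin at the centre of its underside.
- beaker: Beaker, 55 x 59 x 62 mm, a bystander; origin at the centre of its underside.
- tape_roll: Roll of tape lying flat, 82 mm across, 18 mm high, a bystander; origin at the centre of its underside.
- eraser: Eraser, 19 x 42 x 11 mm, a bystander; origin at the centre of its underside.
Not all that is in view belongs to the job. What is shaped like the top_tray but orange is not meant.

How it is judged:
By the outcome, as a careful person would: the job done as asked, in the order asked, and still so for the second after the job is handed in, while the arm keeps its last pose, push and grip.
It also fails if it takes over 54 s, if anything falls off the work surface, if the arm or the gripper's body presses on something with over 40 N, if the wrist force passes 120 N, or if a joint passes its speed limit or range.

## Working session

There is one attempt and no reset: what is moved stays moved. The work goes in short steps, Python scripts to look and compute and a tool call to move; the robot and the scene stay as the last step left them, time stands still between calls to the robot, and variables do not carry over. Pictures are saved under pics/ and viewed, at most 10 in all, crops included, and the job is handed in when it is done.

Besides the shell and the picture viewer there is one more tool, called after "Request:" by a JSON object that holds its "fn" and its "kwargs". drive_tool: Moves the arm, as the interface text tells. Its arguments: {"type":"object","properties":{"targets":{"type":"array","items":{"type":"array","items":{"type":"number"}}},"hand":{"type":"number"}},"required":["targets"]}

```bash
mkdir -p pics; ls
cat > h.py <<'E'
import numpy as np, cv2, json
from workcell import manip
from scipy.spatial.transform import Rotation as R
def rot(s): 
    q=s["orientation"]; return R.from_quat([q[1],q[2],q[3],q[0]])
def w(pic,p): 
    T=np.array(pic["world_from_camera"]); return (T@np.r_[p,1])[:3]
def find(pic,names,fn="landmark_of"):
    for n in names:
        for d in getattr(manip,fn)(pic,n)[:3]:
            print(pic["name"],fn[:4],n,round(d["conf"],2),np.round(w(pic,d["at"])*1000).astype(int))
def grab(n):
    p=manip.grab_frame(n); p["name"]=n; return p
def cloud(pic):
    z=pic["z_map"]; v,u=np.indices(z.shape); 
    n=cv2.undistortPoints(np.stack([u,v],-1).reshape(-1,1,2).astype(np.float64),np.array(pic["mtx"]),np.array(pic["dist_coeffs"])).reshape(z.shape+(2,))
    P=np.stack([n[...,0]*z,-n[...,1]*z,-z],-1); T=np.array(pic["world_from_camera"])
    W=P@T[:3,:3].T+T[:3,3]; W[z==0]=np.nan; return W
E
python3 - <<'E'
from h import *
a=grab("scene");b=grab("side")
cv2.imwrite("pics/a.png",np.hstack([a["image"],b["image"]])[:, :]) if 0 else None
cv2.imwrite("pics/scene.png",a["image"]);cv2.imwrite("pics/side.png",b["image"])
names=["tray_holder","strap_left_pad","strap_right_pad","lower_trays","top_tray","tab_top","tab_corner","far_corner","light_pad","mortar","beaker","tape_roll","eraser"]
for p in(a,b): 
    find(p,names)
s=manip.get_state();print(s)
E
```

```text
pics
scene land tray_holder 0.95 [ 510 -295    1]
scene land strap_left_pad 0.42 [ 508 -207   65]
scene land strap_right_pad 0.61 [ 514 -394   72]
scene land lower_trays 0.46 [ 510 -296   15]
scene land top_tray 0.86 [ 512 -299   23]
scene land top_tray 0.77 [ 726 -396    3]
scene land tab_top 0.79 [ 684 -350   54]
scene land tab_top 0.69 [ 471 -250   75]
scene land tab_corner 0.79 [ 463 -236   46]
scene land tab_corner 0.67 [ 671 -338   32]
scene land far_corner 0.72 [ 560 -361   47]
scene land far_corner 0.7 [ 782 -450   25]
scene land far_corner 0.51 [ 507 -204   58]
scene land light_pad 0.95 [472 164   1]
scene land mortar 0.71 [462 432   3]
scene land mortar 0.27 [ 471 -250   75]
scene land beaker 0.75 [433 -59   2]
scene land tape_roll 0.56 [ 599 -552    3]
scene land eraser 0.63 [532 -66   2]
side land tray_holder 0.6 [ 511 -294    0]
side land strap_left_pad 0.63 [ 510 -200   65]
side land strap_right_pad 0.71 [532 -60   0]
side land strap_right_pad 0.62 [ 517 -390   64]
side land lower_trays 0.65 [ 508 -294   11]
side land lower_trays 0.41 [ 510 -292   -3]
side land top_tray
[... 575 characters left out ...]
: array([-1.44261767e+00,  4.90900005e-01,  1.55889535e+00,  4.71928795e-05,
        1.09173922e+00, -1.05584559e-01]), 'joint_velocities': array([ 1.25649868e-03, -6.85327093e-05, -7.30578557e-05,  2.03818978e-03,
       -6.99755277e-04,  1.20481137e-03]), 'tau': array([ 5.13990335e-05, -6.12465549e+01, -2.58428746e+01,  6.93115359e-02,
        4.45824908e-02,  4.17205470e-06]), 'ee_pos': array([ 0.14482023, -0.60800249,  0.18886254]), 'orientation': array([2.87983495e-05, 9.93178385e-01, 1.16604861e-01, 2.12671894e-05]), 'force': array([ 0.90048585, -0.18484959, -0.62593054]), 'ft_torque': array([ 0.00983248, -0.00985479,  0.04050688]), 'gripper_force': 0.0, 'opening': 0.09522437249467043}
```

View pics/scene.png

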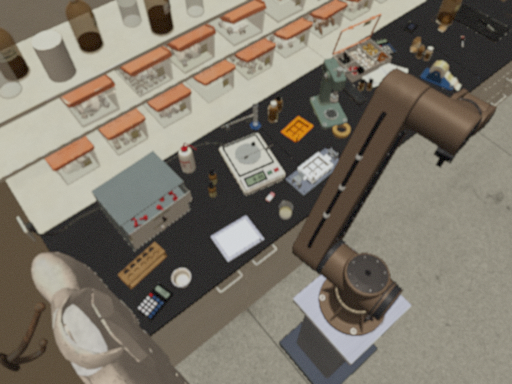

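View pics/side.png

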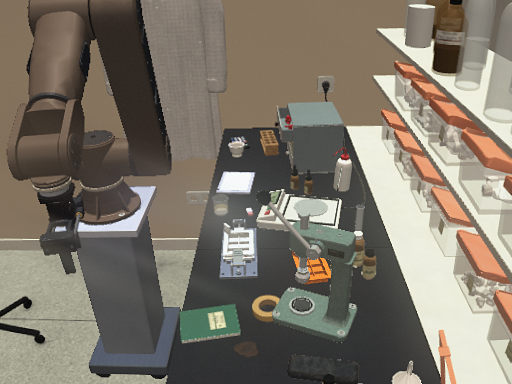

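Run:
```python
from h import *
a=grab("scene");b=grab("side")
cv2.imwrite("pics/crop.png",np.hstack([cv2.resize(a["image"][130:210,270:350],(400,400),interpolation=2),cv2.resize(b["image"][210:290,205:285],(400,400),interpolation=2)]))
P=np.vstack([cloud(p).reshape(-1,3) for p in(a,b)]);P=P[np.isfinite(P).all(1)]
print("rows x .25-.85, cols y +.35..-.65; max z cm")
ys=np.arange(.40,-.66,-.05)
print(np.round(ys*100).astype(int))
for x in np.arange(.3,.9,.05):
    r=[]
    for y in ys:
        m=(abs(P[:,0]-x)<.025)&(abs(P[:,1]-y)<.025); r.append(int(100*np.percentile(P[m,2],98)) if m.sum()>3 else -9)
    print(round(x,2),r)
```

```text
rows x .25-.85, cols y +.35..-.65; max z cm
[ 40  35  30  25  20  15  10   5   0  -5 -10 -15 -20 -25 -30 -35 -40 -45
 -50 -55 -60 -65]
0.3 [-74, -74, -74, -74, -74, -74, -74, -74, -74, -74, -74, 65, 76, 77, 74, -9, -9, -9, -74, -74, -74, -74]
0.35 [0, 0, 0, 0, 0, 0, 0, 0, 0, 0, 0, 0, 0, 0, 0, 0, 0, 0, 0, 1, 1, 0]
0.4 [0, 0, 0, 1, 1, 1, 1, 0, 0, 6, 4, 0, 0, 0, 0, 0, 0, 0, 0, 1, 1, 1]
0.45 [5, 0, 0, 1, 2, 1, 2, 0, 1, 6, 6, 1, 1, 7, 4, 4, 1, 0, 0, 1, 1, 1]
0.5 [5, 0, 0, 1, 1, 1, 2, 0, 0, 1, 1, 3, 7, 7, 4, 5, 7, 0, 0, 1, 1, 1]
0.55 [0, 1, 0, 1, 1, 1, 1, 1, 0, 1, 3, 5, 4, 4, 5, 4, 6, 0, 1, 2, 1, 0]
0.6 [4, 0, 0, 0, 0, 0, 0, 1, 6, 6, 6, 6, 5, 0, 0, 1, 0, 0, 2, 37, 37, 0]
0.65 [20, 20, 20, 20, 1, 1, 1, 1, 6, 16, 17, 17, 4, 1, 0, 3, 0, 0, 3, 27, 32, 2]
0.7 [22, 22, 22, 21, 2, 5, 10, 1, 5, 5, 19, 6, 5, 1, 1, 5, 3, 2, 3, 31, 30, 25]
0.75 [22, 22, 22, 22, 0, 0, 10, 9, 4, 6, 6, 6, 5, 1, 2, 3, 2, 2, 2, 27, 27, 27]
0.8 [22, 22, 22, 21, 0, 1, 0, 0, 4, 5, 6, 17, 17, 2, 1, 1, 2, 2, 0, 3, 27, 27]
0.85 [22, 22, 22, 21, 1, 12, 16, 1, 0, 17, 17, 17, 4, 14, 1, 11, 7, 1, 0, 0, 2, 0]
0.9 [22, 22, 22, 21, 0, 13, 16, 0, 1, 2, 1, 1, 0, 14, 12, 8, 9, 6, 0, 0, 0, 0]
```

View pics/crop.png

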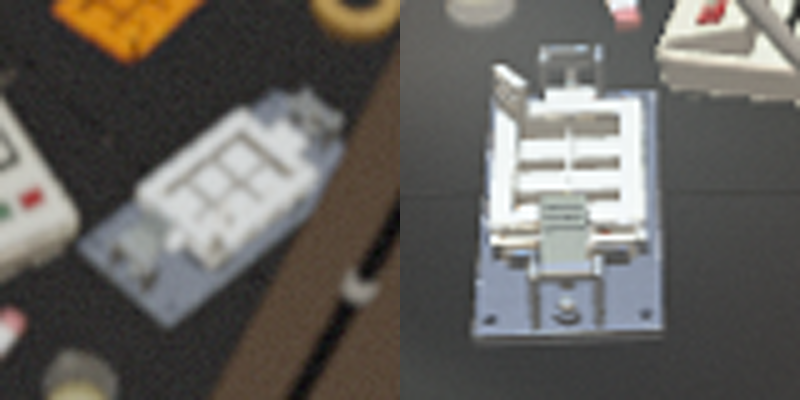

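Look-alikes: the white tray in the holder (scene 315,170; side 238,248), the orange tray (scene 297,128; side 315,268). The crop shows the white one in the grey holder with two open straps and its upright fin, so that's the one.

```bash
cat >> h.py <<'E'
def go(pos_mm,yaw_deg=None,base=None):
    """tool-axis shift (mm) and rotvec to a pointing-down pose whose tool x is at world yaw"""
    s=manip.get_state(); r=rot(s)
    if yaw_deg is not None:
        t=R.from_euler('z',yaw_deg,degrees=True)*R.from_euler('x',180,degrees=True)
        print("turn",np.round((r.inv()*t).as_rotvec(),4)); r=t
    print("shift after turn",np.round(r.inv().apply(np.array(pos_mm)-s["ee_pos"]*1000),1))
E
python3 - <<'E'
from h import *
go([490,-295,330],2.1)
E
```

```text
turn [ 1.000e-04 -0.000e+00  1.971e-01]
shift after turn [ 356.4 -300.2 -141.1]
```

Request:
{"fn": "drive_tool", "kwargs": {"targets": [[0, 0, -15, 0, 0, 0.0985], [0, 0, -25, 0, 0, 0.0985], [15, -12, -25, 0, 0, 0], [30, -25, -25, 0, 0, 0], [33, -28, -25, 0, 0, 0], [33, -28, -26, 0, 0, 0], [33, -28, 0, 0, 0, 0], [33, -28, 0, 0, 0, 0], [33, -28, 0, 0, 0, 0], [33, -28, 0, 0, 0, 0], [33, -28, 0, 0, 0, 0], [33, -28, 0, 0, 0, 0]], "hand": 1}}

```text
t: 2.5
ee_pos: [0.4242, -0.3533, 0.3189]
orientation: [0.0, 1.0, 0.018, 0.0]
force: [0.0, -1.0, 0.3]
opening: 0.0208
gripper_force: 0.0
```

Request:
{"fn": "drive_tool", "kwargs": {"targets": [[30, -24, 0, 0, 0, 0], [25, -21, 0, 0, 0, 0], [17, -14, 0, 0, 0, 0], [8, -8, 0, 0, 0, 0], [0, 0, 0, 0, 0, 0]]}}

```text
t: 2.92
ee_pos: [0.5015, -0.2837, 0.3184]
orientation: [-0.0, 1.0, 0.02, -0.0]
force: [-0.4, -0.8, 0.5]
opening: 0.0006
gripper_force: 0.0
```

Run:
```python
from h import *
a=grab("wrist");cv2.imwrite("pics/w1.png",a["image"])
print(manip.get_state()["ee_pos"])
find(a,["tray_holder","strap_left_pad","strap_right_pad","lower_trays","top_tray","tab_top","tab_corner","far_corner"])
T=np.array(a["world_from_camera"]);print(T.round(3))
```

```text
[ 0.50056627 -0.28477004  0.31848767]
wrist land tray_holder 0.51 [533 -59   1]
wrist land tray_holder 0.4 [ 504 -206   61]
wrist land strap_left_pad 0.97 [ 504 -201   61]
wrist land strap_left_pad 0.26 [468 168   1]
wrist land strap_right_pad 0.9 [ 514 -389   63]
wrist land top_tray 0.92 [ 511 -292   15]
wrist land top_tray 0.91 [ 730 -387    2]
wrist land tab_top 0.66 [ 685 -343   55]
wrist land tab_top 0.55 [ 472 -244   72]
wrist land tab_top 0.44 [ 507 -207   60]
wrist land tab_corner 0.98 [ 460 -229   47]
wrist land tab_corner 0.85 [ 676 -331   26]
wrist land far_corner 0.64 [ 560 -352   41]
[[ 0.039  0.956  0.29   0.583]
 [-0.999  0.037  0.012 -0.281]
 [ 0.    -0.29   0.957  0.514]
 [ 0.     0.     0.     1.   ]]
```

View pics/w1.png

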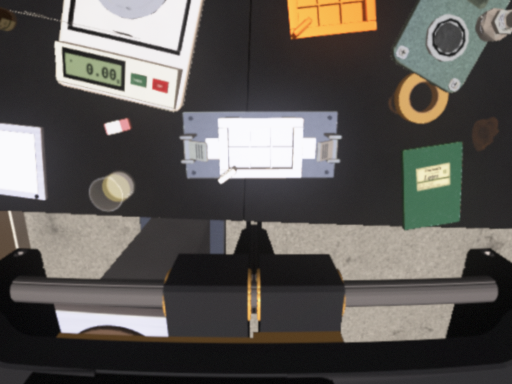

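The wrist picture shows the holder (px 260,147) with the straps at (195,150) and (328,150), and the fin at (228,174). I'll refine it from depth.

Run:
```python
from h import *
a=grab("wrist");W=cloud(a).reshape(-1,3)
W=W[np.isfinite(W).all(1)]
m=(abs(W[:,0]-510)<0)
box=(abs(W[:,0]-.51)<.09)&(abs(W[:,1]+.293)<.15)
Q=W[box]*1000
for lo,hi,n in[(5,80,"all"),(39,49,"rim")]:
    q=Q[(Q[:,2]>lo)&(Q[:,2]<hi)]; q=q[abs(q[:,1]+293)<(150 if n=="all" else 70)]
    print(n,len(q),cv2.minAreaRect(q[:,:2].astype(np.float32)))
p=Q[(Q[:,2]>6)&(Q[:,2]<15)];print("plate z",np.median(p[:,2]))
r=Q[(Q[:,2]>39)&(Q[:,2]<49)];print("rim z",np.median(r[:,2]))
f=Q[(Q[:,2]>55)&(abs(Q[:,0]-472)<30)&(abs(Q[:,1]+245)<28)];print("fin",len(f),f.mean(0),f[:,2].max(),cv2.minAreaRect(f[:,:2].astype(np.float32)))
for y in(-205,-390):
    s=Q[(Q[:,2]>50)&(abs(Q[:,0]-509)<20)&(abs(Q[:,1]-y)<30)];print("strap",len(s),s.min(0),s.max(0),s.mean(0))
```

```text
all 10749 ((528.8607788085938, -282.10345458984375), (149.4591064453125, 274.6412353515625), 1.9124928712844849)
rim 2251 ((508.59747314453125, -293.053466796875), (91.16077423095703, 141.26541137695312), 2.8125178813934326)
plate z 10.101678198881526
rim z 43.93295082821302
fin 145 [ 472.59899796 -245.50758473   71.0516542 ] 76.15716383474563 ((471.3373718261719, -245.1243438720703), (8.642809867858887, 30.259090423583984), 38.73973846435547)
strap 6854 [ 489.79113135 -234.99957874   50.01587161] [ 528.99328353 -178.90827527  468.395696  ] [ 519.88204221 -219.64070747  424.96789049]
strap 549 [ 496.13474611 -407.78723193   50.0018523 ] [ 528.54656888 -360.0002653   444.17709606] [ 512.30542548 -376.04509035  231.57720467]
```

Run:
```python
from h import *
go([506,-209,118],2.3)
```

```text
turn [ 0.0002 -0.0001 -0.0043]
shift after turn [  8.9 -76.2 200.7]
```

Request:
{"fn": "drive_tool", "kwargs": {"targets": [[2, -14, 15, 0, 0, -0.0043], [3, -20, 25, 0, 0, 0], [2, -20, 32, 0, 0, 0], [2, -16, 32, 0, 0, 0], [0, -6, 32, 0, 0, 0], [0, 0, 30, 0, 0, 0], [0, 0, 22, 0, 0, 0], [0, 0, 12, 0, 0, 0], [0, 0, 0, 0, 0, 0]]}}

```text
t: 4.17
ee_pos: [0.5053, -0.2083, 0.1161]
orientation: [-0.001, 1.0, 0.021, -0.002]
force: [-0.1, 0.7, 0.4]
opening: 0.0005
gripper_force: 0.0
```

Request:
{"fn": "drive_tool", "kwargs": {"targets": [[0, 0, 8, 0, 0, 0], [0, 0, 8, 0, 0, 0], [0, 0, 8, 0, 0, 0], [0, 0, 7, 0, 0, 0], [0, 0, 6, 0, 0, 0], [0, 0, 6, 0, 0, 0], [0, 0, 5, 0, 0, 0], [0, 0, 5, 0, 0, 0], [0, 0, 3, 0, 0, 0], [0, 0, 0, 0, 0, 0]]}}

```text
t: 5.0
ee_pos: [0.5062, -0.2086, 0.062]
orientation: [-0.0, 1.0, 0.021, -0.0]
force: [0.1, 1.1, 0.5]
opening: 0.0003
gripper_force: 0.0
```

Request:
{"fn": "drive_tool", "kwargs": {"targets": [[0, 0, 1.5, 0, 0, 0], [0, 0, 1.5, 0, 0, 0], [0, 0, 0, 0, 0, 0]]}}

```text
t: 5.25
ee_pos: [0.5065, -0.2087, 0.0596]
orientation: [0.0, 1.0, 0.021, 0.0]
force: [-0.3, 0.0, -0.9]
opening: 0.0006
gripper_force: 0.0
```

Request:
{"fn": "drive_tool", "kwargs": {"targets": [[0, 0, -10, 0, 0, 0], [0, 0, -20, 0, 0, 0], [0, 0, -25, 0, 0, 0], [0, 18, -8, 0, 0, 0], [0, 30, 0, 0, 0, 0], [0, 36, 0, 0, 0, 0], [0, 36, 0, 0, 0, 0], [0, 26, 0, 0, 0, 0], [0, 16, 0, 0, 0, 0], [0, 6, 0, 0, 0, 0], [0, 0, 0, 0, 0, 0]]}}

```text
t: 6.17
ee_pos: [0.5132, -0.3775, 0.123]
orientation: [0.0, 1.0, 0.02, 0.0]
force: [1.0, -0.0, -0.5]
opening: 0.0004
gripper_force: 0.0
```

Run:
```python
from h import *
go([513,-378,118],2.3)
a=grab("side")
cv2.imwrite("pics/s2.png",cv2.resize(a["image"][180:300,170:330],(800,600),interpolation=2))
find(a,["strap_left_pad"])
```

```text
turn [ 0.0004 -0.0004 -0.0004]
shift after turn [-0.2  0.5  5. ]
```

View pics/s2.png

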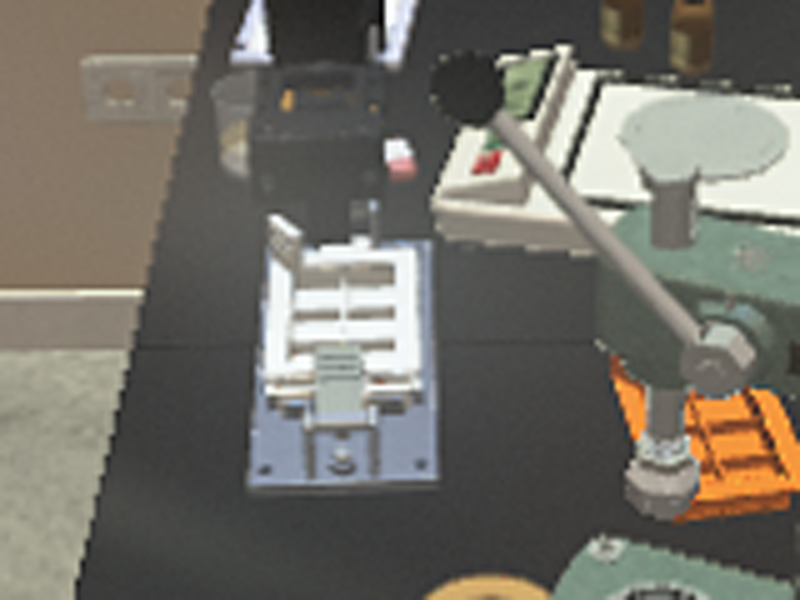

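The side view has the right strap open at (340,350). The gripper hides the left one, so I'll check it from above after this press.

Request:
{"fn": "drive_tool", "kwargs": {"targets": [[0, 0, 10, 0, 0, 0], [0, 0, 10, 0, 0, 0], [0, 0, 8, 0, 0, 0], [0, 0, 8, 0, 0, 0], [0, 0, 6, 0, 0, 0], [0, 0, 6, 0, 0, 0], [0, 0, 5, 0, 0, 0], [0, 0, 5, 0, 0, 0], [0, 0, 4, 0, 0, 0], [0, 0, 1.5, 0, 0, 0], [0, 0, 0, 0, 0, 0]]}}

```text
t: 7.18
ee_pos: [0.5132, -0.3766, 0.0588]
orientation: [-0.0, 1.0, 0.021, -0.0]
force: [0.3, -0.4, 0.0]
opening: 0.0006
gripper_force: 0.0
```

Request:
{"fn": "drive_tool", "kwargs": {"targets": [[0, 0, -10, 0, 0, 0], [0, 0, -25, 0, 0, 0], [0, 0, -35, 0, 0, 0], [0, -10, -40, 0, 0, 0], [-10, -20, -40, 0, 0, 0], [-10, -20, -35, 0, 0, 0], [0, -20, -20, 0, 0, 0], [0, -10, -10, 0, 0, 0], [0, 0, 0, 0, 0, 0]]}}

```text
t: 7.93
ee_pos: [0.4916, -0.2982, 0.2737]
orientation: [0.002, 1.0, 0.021, 0.002]
force: [0.7, 0.8, -0.0]
opening: 0.0007
gripper_force: 0.0
```

Run:
```python
from h import *
a=grab("wrist")
cv2.imwrite("pics/w2.png",cv2.resize(a["image"][60:240,120:400],(800,514),interpolation=2))
find(a,["strap_left_pad","strap_right_pad","tab_top"])
print(manip.get_state()["ee_pos"])
Q=cloud(a).reshape(-1,3)*1000;Q=Q[np.isfinite(Q).all(1)]
f=Q[(Q[:,2]>55)&(Q[:,2]<85)&(abs(Q[:,0]-472)<30)&(abs(Q[:,1]+245)<28)];print("fin",len(f),f.mean(0),cv2.minAreaRect(f[:,:2].astype(np.float32)))
for n,y in(("L",-210),("R",-377)):
    s=Q[(Q[:,2]>30)&(Q[:,2]<90)&(abs(Q[:,0]-509.5)<9)&(abs(Q[:,1]-y)<11)];print(n,len(s),np.percentile(s[:,2],[5,50,95]))
```

```text
wrist land strap_left_pad 0.85 [ 504 -203   62]
wrist land strap_right_pad 0.8 [ 514 -388   65]
wrist land tab_top 0.91 [ 472 -245   76]
wrist land tab_top 0.61 [ 685 -344   53]
[ 0.49083997 -0.2997828   0.2687184 ]
fin 178 [ 472.85931305 -246.01898678   70.97443534] ((471.21533203125, -245.42926025390625), (9.106709480285645, 29.587451934814453), 38.00091552734375)
L 259 [39.35954005 65.31424558 73.79068335]
R 239 [39.08320676 41.52326602 77.06760327]
```

View pics/w2.png

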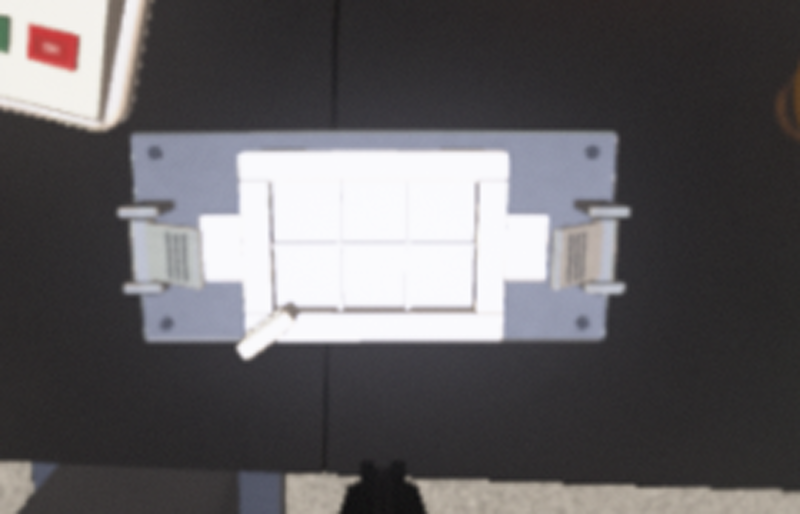

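Both straps are still open: in the crop the left tip is at (203,255) and the right tip at (553,255). The closed fingertips are thin and passed inside the strap tips. I'll redo it further out, following the strap's arc.

Run:
```python
from h import *
go([506,-198.5,95],2.3)
```

```text
turn [-0.0014  0.002   0.0006]
shift after turn [  19.2 -100.6  173.7]
```

Request:
{"fn": "drive_tool", "kwargs": {"targets": [[4, -15, 10, 0, 0, 0], [5, -25, 15, 0, 0, 0], [5, -28, 20, 0, 0, 0], [5, -22, 28, 0, 0, 0], [0, -11, 32, 0, 0, 0], [0, 0, 30, 0, 0, 0], [0, 0, 22, 0, 0, 0], [0, 0, 12, 0, 0, 0], [0, 0, 4, 0, 0, 0], [0, 0, 0, 0, 0, 0]]}}

```text
t: 8.97
ee_pos: [0.5052, -0.1978, 0.0955]
orientation: [-0.001, 1.0, 0.02, -0.002]
force: [0.6, 0.9, -0.4]
opening: 0.0002
gripper_force: 0.0
```

Request:
{"fn": "drive_tool", "kwargs": {"targets": [[0, 0, 5, 0, 0, 0], [0, 0, 5, 0, 0, 0], [0, 0, 4, 0, 0, 0], [0, 2, 4, 0, 0, 0], [0, 2, 4, 0, 0, 0], [0, 2, 4, 0, 0, 0], [0, 0, 0, 0, 0, 0]]}}

```text
t: 9.55
ee_pos: [0.5059, -0.2039, 0.0708]
orientation: [-0.0, 1.0, 0.02, -0.0]
force: [-0.2, 0.6, -0.1]
opening: 0.0004
gripper_force: 0.0
```

Request:
{"fn": "drive_tool", "kwargs": {"targets": [[0, 0.5, 2, 0, 0, 0], [0, 0.5, 2, 0, 0, 0], [0, 0, 0, 0, 0, 0]]}}

```text
t: 9.8
ee_pos: [0.5061, -0.2046, 0.0672]
orientation: [-0.0, 1.0, 0.021, -0.0]
force: [-0.3, -0.8, 0.6]
opening: 0.0004
gripper_force: 0.0
```

Request:
{"fn": "drive_tool", "kwargs": {"targets": [[0, 0.5, 2, 0, 0, 0], [0, 0.5, 2, 0, 0, 0], [0, 0, 0, 0, 0, 0]]}}

```text
t: 10.05
ee_pos: [0.5061, -0.2056, 0.0631]
orientation: [-0.0, 1.0, 0.021, -0.0]
force: [0.3, -0.4, -0.3]
opening: 0.0003
gripper_force: 0.0
```

Request:
{"fn": "drive_tool", "kwargs": {"targets": [[0, 0, 2, 0, 0, 0], [0, 0, 1, 0, 0, 0], [0, 0, 0, 0, 0, 0]]}}

```text
t: 10.3
ee_pos: [0.5061, -0.2055, 0.0602]
orientation: [-0.0, 1.0, 0.021, -0.0]
force: [0.2, -0.5, 0.5]
opening: 0.0005
gripper_force: 0.0
```

Run:
```python
from h import *
a=grab("wrist");b=grab("side")
cv2.imwrite("pics/w3.png",np.hstack([cv2.resize(a["image"][120:384,150:400],(400,422)),cv2.resize(b["image"][190:290,200:290],(380,422),interpolation=2)]))
```

```text
(no output)
```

View pics/w3.png

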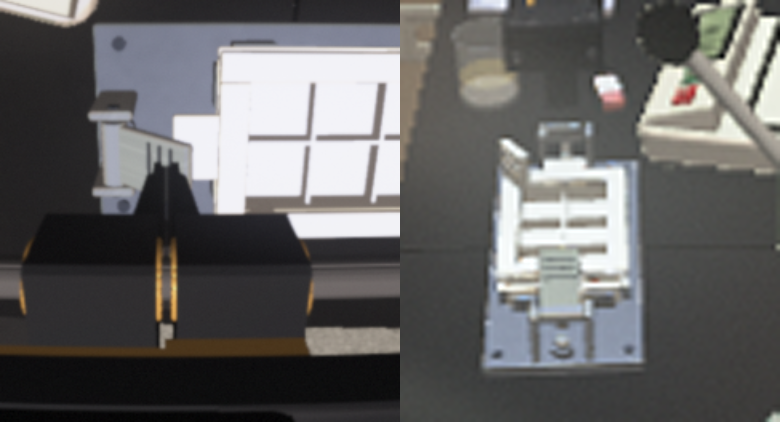

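The side view shows the gripper's tip at (550,105), not touching the strap. I'll measure the actual fingertip from depth.

Run:
```python
from h import *
s=manip.get_state();print(s["ee_pos"],s["orientation"],s["joint_positions"])
for n in("wrist","side","scene"):
    a=grab(n);W=cloud(a)*1000;I=a["image"].astype(int).max(2)
    m=np.isfinite(W).all(2)&(W[...,2]>20)&(W[...,2]<170)&(abs(W[...,0]-506)<70)&(abs(W[...,1]+205)<130)&(I<60)
    q=W[m]; print(n,len(q))
    for lo in range(20,170,15):
        k=q[(q[:,2]>lo)&(q[:,2]<=lo+15)]
        if len(k)>2: print(lo,len(k),np.percentile(k,[3,97],axis=0).round().astype(int).tolist())
```

```text
[ 0.50622719 -0.2055368   0.06042884] [ 2.62443483e-05  9.99788284e-01  2.05763521e-02 -2.62467781e-05] [-5.06553600e-01  5.49079812e-01  1.87983035e+00 -1.09761350e-04
  7.12701460e-01  1.02317016e+00]
wrist 2734
20 5 [[487, -173, 30], [525, -171, 35]]
35 16 [[504, -184, 39], [527, -171, 45]]
80 64 [[516, -209, 87], [518, -202, 95]]
95 284 [[516, -212, 96], [518, -199, 110]]
110 472 [[516, -213, 111], [518, -197, 124]]
125 210 [[514, -212, 125], [518, -198, 140]]
140 35 [[496, -207, 140], [516, -204, 142]]
155 1648 [[503, -282, 165], [543, -126, 170]]
side 1
scene 0
```

Depth shows the fingertip at z≈87 mm, about 40 mm above where the nominal numbers put it, so all the presses were above the straps. I'll move out to the pad line and feel down in small steps while watching the force.

Request:
{"fn": "drive_tool", "kwargs": {"targets": [[0, -3, 0, 0, 0, 0], [0, -4, 0, 0, 0, 0], [0, 0, 4, 0, 0, 0], [0, 0, 4, 0, 0, 0], [0, 0, 2, 0, 0, 0], [0, 0, 0, 0, 0, 0]]}}

```text
t: 11.05
ee_pos: [0.5056, -0.1985, 0.0498]
orientation: [-0.0, 1.0, 0.021, -0.0]
force: [0.4, -0.3, -0.6]
opening: 0.0011
gripper_force: 0.0
```

Request:
{"fn": "drive_tool", "kwargs": {"targets": [[0, 0, 3, 0, 0, 0], [0, 0, 2, 0, 0, 0], [0, 0, 0, 0, 0, 0]]}}

```text
t: 11.3
ee_pos: [0.5057, -0.1985, 0.045]
orientation: [-0.0, 1.0, 0.021, -0.0]
force: [0.2, 0.4, -0.5]
opening: 0.0006
gripper_force: 0.0
```

Request:
{"fn": "drive_tool", "kwargs": {"targets": [[0, 0, 3, 0, 0, 0], [0, 0, 2, 0, 0, 0], [0, 0, 0, 0, 0, 0]]}}

```text
t: 11.55
ee_pos: [0.5058, -0.1985, 0.04]
orientation: [-0.0, 1.0, 0.021, -0.0]
force: [-1.4, -0.2, 0.4]
opening: 0.0005
gripper_force: 0.0
```

Run:
```python
from h import *
s=manip.get_state();print(s["ee_pos"],s["force"])
b=grab("side");a=grab("wrist");W=cloud(a)*1000;I=a["image"].astype(int).max(2)
m=np.isfinite(W).all(2)&(abs(W[...,0]-517)<3)&(abs(W[...,1]+198)<12)&(I<70)
q=W[m];print("finger low z",np.sort(q[:,2])[:8].round(1))
find(a,["strap_left_pad"])
cv2.imwrite("pics/w4.png",np.hstack([cv2.resize(a["image"][120:384,150:400],(400,422)),cv2.resize(b["image"][190:290,200:290],(380,422),interpolation=2)]))
```

```text
[ 0.50576587 -0.19853148  0.04004641] [-1.38052989 -0.17102939  0.35144701]
finger low z [66.5 66.6 67.  67.2 67.5 67.6 67.7 67.7]
wrist land strap_left_pad 0.77 [ 502 -203   62]
```

View pics/w4.png

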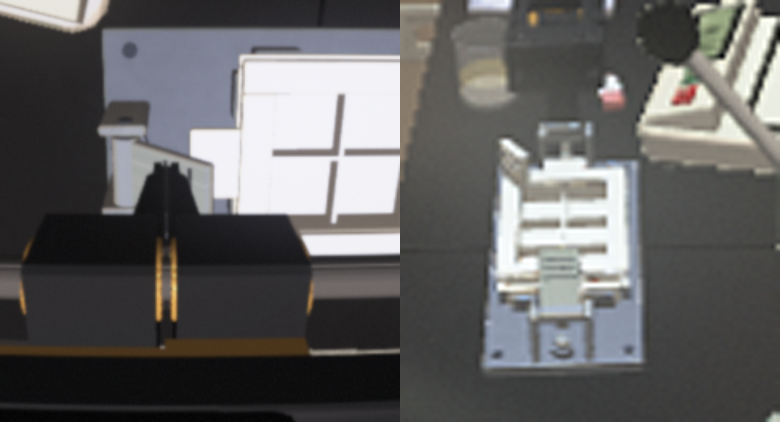

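The fingertip is now just above the strap; in the wrist view the tip is at (165,165), over the strap. True tip z is about TCP + 26.5 mm, so I keep pressing.

Request:
{"fn": "drive_tool", "kwargs": {"targets": [[0, 0, 3, 0, 0, 0], [0, 0.5, 2, 0, 0, 0], [0, 0.5, 2, 0, 0, 0], [0, 0, 0, 0, 0, 0]]}}

```text
t: 12.03
ee_pos: [0.5061, -0.1998, 0.0334]
orientation: [0.0, 1.0, 0.021, 0.0]
force: [0.2, 1.5, 5.7]
opening: 0.0008
gripper_force: 3.0
```

Request:
{"fn": "drive_tool", "kwargs": {"targets": [[0, 1, 2, 0, 0, 0], [0, 1, 2, 0, 0, 0], [0, 1, 2, 0, 0, 0], [0, 0, 0, 0, 0, 0]]}}

```text
t: 12.37
ee_pos: [0.506, -0.2027, 0.0271]
orientation: [-0.0, 1.0, 0.02, -0.0]
force: [-0.8, 0.4, 0.2]
opening: 0.0006
gripper_force: 0.0
```

Request:
{"fn": "drive_tool", "kwargs": {"targets": [[0, 1, 2, 0, 0, 0], [0, 1, 2, 0, 0, 0], [0, 0, 0, 0, 0, 0]]}}

```text
t: 12.62
ee_pos: [0.506, -0.2046, 0.023]
orientation: [-0.0, 1.0, 0.021, -0.0]
force: [0.7, -0.3, 1.0]
opening: 0.0007
gripper_force: 0.0
```

Request:
{"fn": "drive_tool", "kwargs": {"targets": [[0, 0.5, 2, 0, 0, 0], [0, 0, 1, 0, 0, 0], [0, 0, 1, 0, 0, 0], [0, 0, 0, 0, 0, 0]]}}

```text
t: 12.95
ee_pos: [0.5062, -0.2052, 0.0203]
orientation: [0.0, 1.0, 0.021, 0.0]
force: [-3.3, 0.3, 11.1]
opening: 0.0009
gripper_force: 5.8
```

Request:
{"fn": "drive_tool", "kwargs": {"targets": [[0, 0, -10, 0, 0, 0], [0, 0, -20, 0, 0, 0], [0, 0, -25, 0, 0, 0], [0, 0, -25, 0, 0, 0], [0, 10, -15, 0, 0, 0], [0, 25, -5, 0, 0, 0], [0, 30, 0, 0, 0, 0], [0, 10, 0, 0, 0, 0], [0, 0, 0, 0, 0, 0]]}}

```text
t: 13.7
ee_pos: [0.5092, -0.2819, 0.1196]
orientation: [0.0, 1.0, 0.019, 0.0]
force: [-0.4, -0.6, 0.2]
opening: 0.0003
gripper_force: 0.0
```

Run:
```python
from h import *
a=grab("wrist")
find(a,["strap_left_pad","strap_right_pad"])
Q=cloud(a).reshape(-1,3)*1000;Q=Q[np.isfinite(Q).all(1)]
for n,x,y in(("L",506,-203),("R",513,-384)):
    s=Q[(Q[:,2]>30)&(Q[:,2]<90)&(abs(Q[:,0]-x)<10)&(abs(Q[:,1]-y)<14)];print(n,len(s),np.percentile(s[:,2],[5,50,95]))
go([513,-389,60],2.3)
```

```text
wrist land strap_left_pad 0.82 [ 507 -211   43]
wrist land strap_left_pad 0.22 [ 560 -354   42]
wrist land strap_right_pad 0.96 [ 515 -387   65]
L 622 [44.96947172 46.09571956 47.17182423]
R 574 [39.38540039 64.78687977 77.01490502]
turn [-0.0008  0.0008  0.001 ]
shift after turn [ -0.4 110.1  59.2]
```

Left is shut (top at 46 mm). Next the right strap, mirrored.

Request:
{"fn": "drive_tool", "kwargs": {"targets": [[0, 15, 0, 0, 0, 0], [0, 27, 0, 0, 0, 0], [0, 30, 0, 0, 0, 0], [0, 23, 0, 0, 0, 0], [0, 11, 10, 0, 0, 0], [0, 4, 20, 0, 0, 0], [0, 0, 20, 0, 0, 0], [0, 0, 15, 0, 0, 0], [0, 0, 10, 0, 0, 0], [0, 0, 4, 0, 0, 0], [0, 0, 0, 0, 0, 0]]}}

```text
t: 14.77
ee_pos: [0.5136, -0.3892, 0.0395]
orientation: [-0.001, 1.0, 0.021, -0.001]
force: [0.1, 0.3, -0.0]
opening: 0.0
gripper_force: 0.0
```

Request:
{"fn": "drive_tool", "kwargs": {"targets": [[0, 0, 3, 0, 0, 0], [0, -0.5, 2, 0, 0, 0], [0, -0.5, 2, 0, 0, 0], [0, 0, 0, 0, 0, 0]]}}

```text
t: 15.1
ee_pos: [0.514, -0.3889, 0.0339]
orientation: [0.0, 1.0, 0.021, 0.0]
force: [0.8, -0.1, 0.4]
opening: 0.0008
gripper_force: 0.3
```

Request:
{"fn": "drive_tool", "kwargs": {"targets": [[0, -1, 2, 0, 0, 0], [0, -1, 2, 0, 0, 0], [0, -1, 2, 0, 0, 0], [0, 0, 0, 0, 0, 0]]}}

```text
t: 15.43
ee_pos: [0.5136, -0.3857, 0.0275]
orientation: [0.0, 1.0, 0.021, -0.0]
force: [-0.1, 0.0, -0.5]
opening: 0.0006
gripper_force: 0.0
```

Request:
{"fn": "drive_tool", "kwargs": {"targets": [[0, -1, 2, 0, 0, 0], [0, -1, 2, 0, 0, 0], [0, -0.5, 2, 0, 0, 0], [0, 0, 1, 0, 0, 0], [0, 0, 0, 0, 0, 0]]}}

```text
t: 15.85
ee_pos: [0.5134, -0.3832, 0.0205]
orientation: [-0.0, 1.0, 0.021, -0.0]
force: [-0.8, 0.9, 2.2]
opening: 0.0004
gripper_force: 1.0
```

Request:
{"fn": "drive_tool", "kwargs": {"targets": [[0, 0, -10, 0, 0, 0], [0, 0, -25, 0, 0, 0], [0, 0, -30, 0, 0, 0], [0, 0, -30, 0, 0, 0], [0, 0, -15, 0, 0, -0.05], [0, 0, 0, 0, 0, -0.11], [0, 0, 0, 0, 0, -0.115], [0, 0, 0, 0, 0, -0.115], [0, 0, 0, 0, 0, -0.115], [0, 0, 0, 0, 0, -0.115], [0, 0, 0, 0, 0, -0.115], [0, 0, 0, 0, 0, -0.115]], "hand": 0.47}}

```text
t: 16.85
ee_pos: [0.5135, -0.3835, 0.1311]
orientation: [0.0, 0.901, 0.434, 0.0]
force: [-0.7, -0.4, -0.0]
opening: 0.0254
gripper_force: 0.0
```

Request:
{"fn": "drive_tool", "kwargs": {"targets": [[0, 0, 0, 0, 0, -0.115], [0, 0, 0, 0, 0, -0.115], [0, 0, 0, 0, 0, -0.115], [0, 0, 0, 0, 0, -0.115], [0, 0, 0, 0, 0, -0.115], [0, 0, 0, 0, 0, -0.115], [0, 0, 0, 0, 0, -0.115], [0, 0, 0, 0, 0, -0.115], [0, 0, 0, 0, 0, -0.115], [0, 0, 0, 0, 0, -0.115], [0, 0, 0, 0, 0, -0.115], [0, 0, 0, 0, 0, -0.08]]}}

```text
t: 17.85
ee_pos: [0.5135, -0.3835, 0.1311]
orientation: [0.0, 0.435, 0.901, -0.0]
force: [-0.6, -0.4, 0.2]
opening: 0.0252
gripper_force: 0.0
```

Run:
```python
from h import *
go([471,-245,110],128.1)
a=grab("wrist");b=grab("side")
for p in(a,b): find(p,["strap_left_pad","strap_right_pad","tab_top"])
for p in(a,b):
    Q=cloud(p).reshape(-1,3)*1000;Q=Q[np.isfinite(Q).all(1)]
    for n,x,y in(("L",506,-206),("R",513,-381)):
        s=Q[(Q[:,2]>30)&(Q[:,2]<90)&(abs(Q[:,0]-x)<10)&(abs(Q[:,1]-y)<12)];print(n,len(s),np.percentile(s[:,2],[5,50,95]) if len(s) else 0)
s=manip.get_state();print(s["joint_positions"].round(2),s["opening"])
```

```text
turn [0.     0.0004 0.0064]
shift after turn [135.2  52.   21.1]
wrist land strap_left_pad 0.94 [ 504 -212   42]
wrist land strap_right_pad 0.61 [ 513 -378   45]
wrist land tab_top 0.93 [ 474 -243   75]
wrist land tab_top 0.93 [ 686 -341   55]
side land strap_left_pad 0.4 [ 510 -208   47]
side land tab_top 0.95 [ 680 -345   53]
side land tab_top 0.71 [ 474 -246   74]
L 682 [44.7991353  46.06729812 47.41649254]
R 509 [44.95457208 46.08757255 47.32114972]
L 15 [43.55910234 45.7649168  48.21288239]
R 37 [42.57004268 45.36488589 48.64001296]
[-0.74  0.57  1.58 -0.    0.99 -1.41] 0.02506043844389611
```

Request:
{"fn": "drive_tool", "kwargs": {"targets": [[13, 5, 2, 0, 0, 0.006], [22, 8, 3, 0, 0, 0], [28, 11, 4, 0, 0, 0], [28, 11, 4, 0, 0, 0], [22, 9, 4, 0, 0, 0], [15, 6, 3, 0, 0, 0], [7, 2, 1, 0, 0, 0], [0, 0, 0, 0, 0, 0], [0, 0, 0, 0, 0, 0]]}}

```text
t: 19.0
ee_pos: [0.4724, -0.2455, 0.1098]
orientation: [0.0, 0.44, 0.898, -0.0]
force: [0.1, 0.4, -0.2]
opening: 0.0249
gripper_force: 0.0
```

Run:
```python
from h import *
a=grab("wrist");s=manip.get_state();r=rot(s)
cv2.imwrite("pics/w5.png",a["image"])
W=cloud(a)*1000
L=r.inv().apply((W.reshape(-1,3)-s["ee_pos"]*1000)).reshape(W.shape)  # tool frame
I=a["image"].astype(int).max(2)
ok=np.isfinite(L).all(2)
q=L[ok&(abs(L[...,1])<40)&(abs(L[...,0])<25)&(L[...,2]<0)&(L[...,2]>-60)]
print("fingers: low end",np.sort(q[:,2])[-8:].round(1))
for lo in range(-60,0,8):
    k=q[(q[:,2]>lo)&(q[:,2]<=lo+8)]
    if len(k)>3: print(lo,len(k),np.percentile(k[:,0],[5,95]).round(1),np.percentile(k[k[:,1]<0,1],[3,97]).round(1) if (k[:,1]<0).any() else 0,np.percentile(k[k[:,1]>0,1],[3,97]).round(1) if (k[:,1]>0).any() else 0)
f=W[ok&(W[...,2]>60)&(W[...,2]<80)&(abs(W[...,0]-472)<30)&(abs(W[...,1]+245)<28)]
F=r.inv().apply(f-s["ee_pos"]*1000);print("fin tool frame",len(f),np.percentile(F,[3,50,97],axis=0).round(1).tolist(),cv2.minAreaRect(F[:,:2].astype(np.float32)))
find(a,["tab_top"])
print(s["ee_pos"])
```

```text
fingers: low end [-26.1 -26.  -26.  -26.  -25.9 -25.9 -25.8 -25.2]
-60 346 [-3.4 12.6] [-21.4 -13.1] [12.1 20.3]
-52 280 [-6.6 12.7] [-20.2 -13.1] [12.1 19.2]
-44 226 [-5.9 12.7] [-19.8 -13.1] [12.1 18.7]
-36 162 [-7.3 12.6] [-17.3 -13.1] [12.1 16.4]
-28 28 [-8.9 12.4] [-16.8 -13.1] [12.1 15.9]
fin tool frame 421 [[-11.0, -5.0, 34.8], [4.7, -1.0, 36.3], [16.8, 3.1, 46.6]] ((1.9684324264526367, -1.3563270568847656), (30.50312042236328, 9.00130844116211), 0.01159860659390688)
wrist land tab_top 0.85 [ 472 -246   73]
[ 0.47245692 -0.24586559  0.10976233]
```

View pics/w5.png

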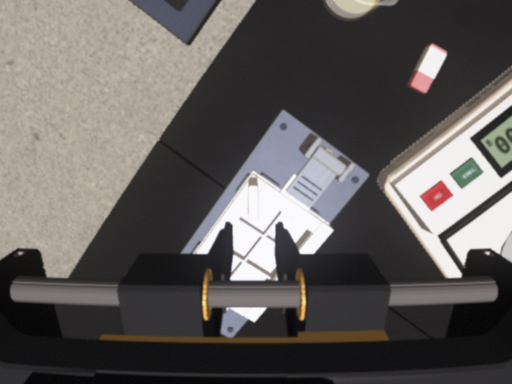

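The picture shows both straps shut (left at 320,165). The fin at (253,195) lies between the finger lines, within 1 mm of centre, so I descend and grip.

Request:
{"fn": "drive_tool", "kwargs": {"targets": [[0, -1, 8, 0, 0, 0], [0, 0, 12, 0, 0, 0], [0, 0, 12, 0, 0, 0], [0, 0, 12, 0, 0, 0], [0, 0, 12, 0, 0, 0], [0, 0, 10, 0, 0, 0], [0, 0, 8, 0, 0, 0], [0, 0, 6, 0, 0, 0], [0, 0, 4, 0, 0, 0], [0, 0, 2, 0, 0, 0], [0, 0, 0, 0, 0, 0]]}}

```text
t: 20.02
ee_pos: [0.4711, -0.2455, 0.0233]
orientation: [-0.0, 0.44, 0.898, -0.0]
force: [0.4, -0.4, 0.5]
opening: 0.0252
gripper_force: 0.0
```

Request:
{"fn": "drive_tool", "kwargs": {"targets": [[0, 0, 0, 0, 0, 0], [0, 0, 0, 0, 0, 0], [0, 0, 0, 0, 0, 0], [0, 0, 0, 0, 0, 0], [0, 0, 0, 0, 0, 0], [0, 0, 0, 0, 0, 0], [0, 0, 0, 0, 0, 0], [0, 0, 0, 0, 0, 0]], "hand": 1}}

```text
t: 20.68
ee_pos: [0.4713, -0.2456, 0.0238]
orientation: [0.0, 0.44, 0.898, -0.0]
force: [0.7, 0.1, 5.7]
opening: 0.0081
gripper_force: 30.0
```

Request:
{"fn": "drive_tool", "kwargs": {"targets": [[0.13, 0, -0.91, 0, 0.0065, 0], [0.13, 0, -0.91, 0, 0.0065, 0], [0.13, 0, -0.91, 0, 0.0065, 0], [0.13, 0, -0.91, 0, 0.0065, 0], [0.13, 0, -0.91, 0, 0.0065, 0], [0.13, 0, -0.91, 0, 0.0065, 0], [0.13, 0, -0.91, 0, 0.0065, 0], [0.13, 0, -0.91, 0, 0.0065, 0], [0.13, 0, -0.91, 0, 0.0065, 0], [0.13, 0, -0.91, 0, 0.0065, 0], [0.13, 0, -0.91, 0, 0.0065, 0], [0.13, 0, -0.91, 0, 0.0065, 0]]}}

```text
t: 21.68
ee_pos: [0.4706, -0.2446, 0.0344]
orientation: [-0.035, 0.44, 0.897, 0.017]
force: [4.5, -0.7, -5.6]
opening: 0.0076
gripper_force: 30.0
```

Request:
{"fn": "drive_tool", "kwargs": {"targets": [[0.13, 0, -0.91, 0, 0.0065, 0], [0.13, 0, -0.91, 0, 0.0065, 0], [0.13, 0, -0.91, 0, 0.0065, 0], [0.13, 0, -0.91, 0, 0.0065, 0], [0.13, 0, -0.91, 0, 0.0065, 0], [0.13, 0, -0.91, 0, 0.0065, 0], [0.13, 0, -0.91, 0, 0.0065, 0], [0.13, 0, -0.91, 0, 0.0065, 0], [0.13, 0, -0.91, 0, 0.0065, 0], [0.13, 0, -0.91, 0, 0.0065, 0], [0.13, 0, -0.91, 0, 0.0065, 0], [0.13, 0, -0.91, 0, 0.0065, 0]]}}

```text
t: 22.68
ee_pos: [0.4703, -0.2444, 0.0455]
orientation: [-0.07, 0.439, 0.895, 0.034]
force: [2.9, -0.5, -3.6]
opening: 0.008
gripper_force: 30.0
```

```bash
cat >> h.py <<'E'
def trayplane(a,z0,z1,c=(509,-293),rad=95):
    W=cloud(a)*1000;ok=np.isfinite(W).all(2)&(a["image"].min(2)>150)
    q=W[ok&(W[...,2]>z0)&(W[...,2]<z1)&(np.hypot(W[...,0]-c[0],W[...,1]-c[1])<rad)]
    return q
E
python3 - <<'E'
from h import *
a=grab("wrist");b=grab("side")
for p in(a,b): find(p,["tab_top","tab_corner","far_corner","lower_trays"])
s=manip.get_state();print(s["ee_pos"],s["force"])
cv2.imwrite("pics/w6.png",np.hstack([cv2.resize(a["image"],(420,315)),cv2.resize(b["image"][200:275,205:285],(336,315),interpolation=2)]))
E
```

```text
wrist land tab_top 0.68 [ 476 -251   94]
wrist land tab_corner 0.82 [ 460 -233   74]
wrist land tab_corner 0.68 [533 -58   1]
side land tab_top 0.86 [ 681 -346   53]
side land tab_top 0.85 [ 479 -255   96]
side land tab_top 0.19 [ 509 -297   -1]
side land tab_corner 0.98 [ 463 -235   66]
side land tab_corner 0.66 [ 671 -332   31]
side land far_corner 0.96 [ 559 -354   39]
side land far_corner 0.81 [ 788 -444   23]
side land lower_trays 0.41 [ 507 -291   15]
[ 0.47019154 -0.24432664  0.04547587] [ 3.88309392 -0.13940033 -1.62647032]
```

View pics/w6.png

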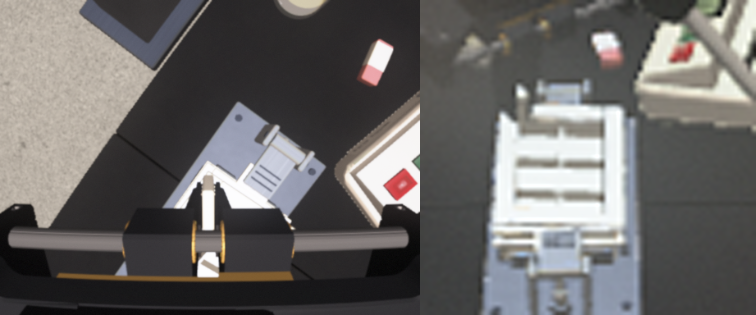

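The tab corner is up about 24 mm and the far corner is still resting (~40 mm). The straps are shut, so I lift clear, slowly at first.

Request:
{"fn": "drive_tool", "kwargs": {"targets": [[0.15, 0, -1, 0, 0, 0], [0.19, 0, -1.2, 0, 0, 0], [0.19, 0, -1.2, 0, 0, 0], [0.19, 0, -1.2, 0, 0, 0], [0.19, 0, -1.2, 0, 0, 0], [0.19, 0, -1.2, 0, 0, 0], [0.19, 0, -1.2, 0, 0, 0], [0.19, 0, -1.2, 0, 0, 0], [0.19, 0, -1.2, 0, 0, 0], [0.19, 0, -1.2, 0, 0, 0], [0.19, 0, -1.2, 0, 0, 0], [0.19, 0, -1.2, 0, 0, 0]]}}

```text
t: 24.18
ee_pos: [0.4701, -0.2443, 0.0599]
orientation: [-0.07, 0.439, 0.895, 0.034]
force: [0.7, 1.2, -1.1]
opening: 0.0078
gripper_force: 30.0
```

Request:
{"fn": "drive_tool", "kwargs": {"targets": [[0.19, 0, -1.2, 0, 0, 0], [0.25, 0, -1.6, 0, 0, 0], [0.3, 0, -2, 0, 0, 0], [0.4, 0, -3, 0, 0, 0], [0.6, 0, -4, 0, 0, 0], [0.8, 0, -5, 0, 0, 0], [0.9, 0, -6, 0, 0, 0], [0.9, 0, -6, 0, 0, 0], [0.8, 0, -5, 0, 0, 0], [0.6, 0, -4, 0, 0, 0], [0.3, 0, -2, 0, 0, 0], [0, 0, 0, 0, 0, 0]]}}

```text
t: 25.18
ee_pos: [0.4704, -0.2446, 0.1006]
orientation: [-0.07, 0.439, 0.895, 0.034]
force: [-0.4, 0.8, -0.2]
opening: 0.0076
gripper_force: 30.0
```

Run:
```python
from h import *
b=grab("side");c=grab("scene")
for p in(b,c):find(p,["tab_top","tab_corner","far_corner","top_tray","lower_trays","strap_left_pad","strap_right_pad"])
s=manip.get_state();print(s["ee_pos"],s["force"])
```

```text
side land tab_top 0.92 [ 477 -256  152]
side land tab_top 0.8 [ 684 -343   52]
side land tab_top 0.24 [ 502 -294   89]
side land tab_corner 0.87 [ 671 -332   26]
side land tab_corner 0.6 [ 463 -236  119]
side land tab_corner 0.31 [ 506 -294   86]
side land far_corner 0.95 [ 554 -357   95]
side land far_corner 0.73 [ 789 -440   23]
side land far_corner 0.72 [472 163  -4]
side land top_tray 0.72 [ 505 -294   87]
side land lower_trays 0.61 [ 503 -295   12]
side land lower_trays 0.41 [ 509 -293    0]
side land strap_right_pad 0.51 [ 513 -379   43]
scene land tab_top 0.75 [529 -62   3]
scene land tab_corner 0.72 [436 -60   3]
scene land top_tray 0.47 [459 433  -2]
scene land top_tray 0.4 [532 -63   3]
[ 0.47030696 -0.24449463  0.10008954] [ 0.50849952  0.43752472 -0.37370277]
```

Free, and no slip in the grip (tilt still 24 mm over the diagonal). Now level it and rise.

Request:
{"fn": "drive_tool", "kwargs": {"targets": [[1, 0, -10, 0, 0, 0], [3, 0, -20, 0, 0, 0], [4, 0, -25, 0, 0, 0], [3, 0, -22, 0, -0.01, 0], [2, 0, -15, 0, -0.026, 0], [1, 0, -10, 0, -0.03, 0], [0, 0, -5, 0, -0.03, 0], [0, 0, 0, 0, -0.03, 0], [0, 0, 0, 0, -0.02, 0], [0, 0, 0, 0, -0.01, 0], [0, 0, 0, 0, 0, 0]]}}

```text
t: 26.9
ee_pos: [0.4711, -0.2456, 0.2077]
orientation: [-0.0, 0.44, 0.898, -0.0]
force: [0.7, -0.5, 0.0]
opening: 0.0076
gripper_force: 30.0
```

Run:
```python
from h import *
go([433,213,205],128.1)
```

```text
turn [-0.0003 -0.0001 -0.0053]
shift after turn [384.4 253.    2.7]
```

Request:
{"fn": "drive_tool", "kwargs": {"targets": [[4, 2.6, 0, 0, 0, 0], [9, 6, 0, 0, 0, 0], [15, 10, 0, 0, 0, 0], [20, 13.2, 0, 0, 0, 0], [23, 15.1, 0, 0, 0, 0], [24, 15.8, 0, 0, 0, 0], [24, 15.8, 0, 0, 0, 0], [24, 15.8, 0, 0, 0, 0], [24, 15.8, 0, 0, 0, 0], [24, 15.8, 0, 0, 0, 0], [24, 15.8, 0, 0, 0, 0], [24, 15.8, 0, 0, 0, 0]]}}

```text
t: 27.9
ee_pos: [0.4488, 0.0412, 0.2079]
orientation: [-0.0, 0.44, 0.898, -0.0]
force: [0.6, -0.2, 0.4]
opening: 0.0079
gripper_force: 30.0
```

Request:
{"fn": "drive_tool", "kwargs": {"targets": [[24, 15.8, 0, 0, 0, 0], [24, 15.8, 3, 0, 0, 0], [24, 15.8, 5, 0, 0, 0], [22, 14.5, 6, 0, 0, 0], [18, 11.8, 7, 0, 0, 0], [14, 9.2, 7, 0, 0, 0], [10, 6.6, 6, 0, 0, 0], [6, 4, 5, 0, 0, 0], [3, 2, 3, 0, 0, 0], [0, 0, 1, 0, 0, 0], [0, 0, 0, 0, 0, 0], [0, 0, 0, 0, 0, 0]]}}

```text
t: 28.9
ee_pos: [0.4364, 0.2119, 0.1652]
orientation: [0.0, 0.44, 0.898, -0.0]
force: [-0.2, -0.3, -0.9]
opening: 0.0077
gripper_force: 30.0
```

Run:
```python
from h import *
go([433,213,165],128.1)
b=grab("side");c=grab("scene");a=grab("wrist")
for p in(b,c,a):find(p,["tab_top","tab_corner","far_corner","top_tray","light_pad","strap_left_pad","strap_right_pad"])
s=manip.get_state();print(s["ee_pos"],s["force"])
for p in (b,c,a):
    q=trayplane(p,150,215,(471,165),90)
    if len(q)<50: print(p["name"],len(q)); continue
    q=q[abs(q[:,2]-np.median(q[:,2]))<25]
    print(p["name"],len(q),"z pct",np.percentile(q[:,2],[5,50,95]).round(),cv2.minAreaRect(q[:,:2].astype(np.float32)))
```

```text
turn [ 0.0001  0.0002 -0.0064]
shift after turn [ 3.  -2.   0.2]
side land tab_top 0.73 [ 683 -345   53]
side land tab_top 0.67 [441 210 219]
side land tab_top 0.49 [472 167  -2]
side land tab_corner 0.89 [ 672 -330   28]
side land tab_corner 0.71 [525 101 180]
side land far_corner 0.73 [521 103 180]
side land far_corner 0.71 [ 788 -440   25]
side land top_tray 0.63 [ 730 -387   -4]
side land top_tray 0.62 [473 161 162]
side land light_pad 0.78 [470 164  -3]
side land strap_left_pad 0.67 [ 511 -208   47]
side land strap_left_pad 0.4 [472 162 161]
side land strap_right_pad 0.66 [ 513 -379   42]
scene land tab_top 0.58 [ 688 -347   55]
scene land tab_top 0.48 [433 206 216]
scene land tab_corner 0.65 [ 672 -338   31]
scene land tab_corner 0.42 [427 221 190]
scene land far_corner 0.88 [ 785 -451   26]
scene land top_tray 0.79 [ 724 -396    3]
scene land top_tray 0.65 [478 161 166]
scene land light_pad 0.88 [474 162   3]
wrist land tab_top 0.7 [437 211 217]
wrist land tab_corner 0.95 [423 226 188]
wrist land top_tray 0.84 [474 165 157]
wrist land top_tray 0.41 [471 165   2]
wrist land light_pad 0.82 [470 165   2]
[0.43622712 0.21246171 0.16497957] [-0.13684228 -0.53101794 -0.49857341]
side 287 z pct [163. 183. 188.] ((475.1590881347656, 161.464599609375), (91.32483673095703, 139.92050170898438), 1.4482910633087158)
scene 48 z pct [182. 187. 193.] ((474.09759521484375, 196.6485595703125), (91.33662414550781, 60.076133728027344), 6.100567817687988)
wrist 1465 z pct [164. 185. 187.] ((460.3497619628906, 177.440673828125), (58.59531784057617, 112.65145874023438), 17.403003692626953)
```

Request:
{"fn": "drive_tool", "kwargs": {"targets": [[1, -0.7, 0, 0, 0, 0], [1.5, -1, 0, 0, 0, 0], [0.5, -0.3, 0, 0, 0, 0], [0, 0, 0, 0, 0, 0], [0, 0, 0, 0, 0, 0]]}}

```text
t: 30.52
ee_pos: [0.4328, 0.2137, 0.165]
orientation: [0.0, 0.44, 0.898, -0.0]
force: [-0.2, 0.3, -0.7]
opening: 0.0078
gripper_force: 30.0
```

Run:
```python
from h import *
s=manip.get_state();r=rot(s)
for n in("wrist","side"):
    q=trayplane(grab(n),178,200,(471,165),95)
    for _ in range(4):
        A=np.c_[q[:,:2]-[471,165],np.ones(len(q))];c=np.linalg.lstsq(A,q[:,2],rcond=None)[0];q=q[abs(A@c-q[:,2])<2.5]
    d=np.array([-.617,.788]);e=np.array([.787,.617])
    print(n,len(q),"slope deg along tool x,y",np.degrees([c[:2]@d,c[:2]@e]).round(2),"z",c[2].round(1))
print(s["ee_pos"],np.abs(s["joint_velocities"]).max(),s["t"])
```

```text
wrist 858 slope deg along tool x,y [0.41 0.31] z 184.6
side 134 slope deg along tool x,y [-0.35  0.33] z 184.5
[0.43275386 0.2136604  0.16501613] 0.0031247038219842033 30.5167
```

The tray is level within 0.5° and still, centred on the pad, with its underside about 150 mm above the pad face. Handing in.

```bash
python3 -c "
from workcell import manip
print(manip.job_done())"
```

```text
the job is handed in; nothing more can be done
None
```

I handed the job in at about 30.5 s: both straps are snapped shut over the lower trays, and the top tray was peeled off tab corner first; it is held level and still about 15 cm above the middle of the light pad.

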